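# Cure the coating on the purple board in the UV box

## Robot

A 6-joint arm with a two-finger parallel gripper is mounted at the origin on the work surface. World frame = base frame: x ahead of the robot, y to its left, z up, the work surface at z = 0. Lengths are in m, angles in rad, forces in N, time in s.
With the tool pointing down it reaches from about 0.25 to 0.775 m from the base axis. Payload 4 kg.
Tool frame: the origin (TCP) lies midway between the tips of the shut fingers; the grasp point (between the pads) lies 19 mm behind it (manip.grasp_offset is the distance from the TCP to the grasp point, in m); x points along the fingers, z is the direction in which the jaws open and shut, and the axes are right-handed (so a half turn about x gives the same grasp; the last joint's range is limited). The gripper opens to 85 mm and grips with 20 to 120 N. Pads are 22 mm wide; open, the fingers measure 114 mm over their backs; the gripper's body (76 mm by 85 mm) begins 54 mm behind the grasp point. The pads swing forward as they close: fully open they stand 13 mm farther back than shut.
Start: joints at [-1.373, 0.087, 1.371, -0, 1.684, -0.103], TCP at [0.163, -0.525, 0.231] pointing down, gripper open.
Joint ranges: [-3.1, 3.1], [-0.76, 2.03], [0.27, 2.55], [-1.08, 4.22], [0.17, 2.65], [-2.57, 2.57]. Speed limits (rad/s): [2.79, 2.79, 3.14, 3.14, 3.14, 3.14].

## Interface

Orientations are given as a unit quaternion [w, x, y, z].
In Python, from workcell import manip gives the robot as it stands.
- The arm moves only by the tool play_rows, never from a script. Its argument "plan" is a list of rows, each a list of 2 entries, a list of its own where there are three numbers: the shift along the tool's x, y, z in m, then the turn, a rotation vector about the tool's x, y, z in rad. A call has 1 to 10 rows; each row shifts and turns the pose as measured when the row begins, along the tool's axes as they then stand; what a row does not reach is not made up. A row lasts 1/8 s, in which the tool goes at most 62.5 mm and 10.7 degrees, less where a joint would pass 70% of its speed; a pose out of reach is approached as far as the arm can. A call is refused whole if a number of a shift passes 0.0625 or a number of a turn 0.188, either way. A call with a gripper value outside its range is refused whole. "gripper" is the gripper command: -1 is shut, 1 is fully open, values between are in proportion, set as the call begins (left out, the last holds). The fingers move at their own pace and stop on an object; "squeeze" is the grip in N (left out, the last holds). Time passes only in rows, so rows that do not move let the fingers close. It gives the time, the measured TCP pose, the force and the opening at its end, in the units of the state.
- manip.read_state(): the state, without advancing time (a new reading comes with each control period).
- manip.capture(name): name is "scene" or "side" or "wrist"; returns (picture, depth): 384x512x3 uint8, red, green, blue; 384x512 float32, m along the optical axis (not along the pixel's ray), 0 where there is no reading.
- manip.camera_info(name): a dict with "fx", "fy", "cx", "cy" (pixels), "rvec" (rotation vector, rad) and "tvec" (3), from world to camera coordinates, as OpenCV has them; the wrist camera has in their place "hand_eye" (4x4, takes a point from camera to tool coordinates, whose origin is the TCP and whose axes are the tool frame's). Camera axes: x right, y down, z forward; pixel columns grow to the right and rows downward; lengths in m; the calibration is good to about 2 mm. A picture is of the moment at which its call begins: read the wrist's pose just before it. camera_info takes no time and is no camera call.
- manip.sign_off(): hands the job in, once; it reports no verdict.
The state is a dict: "time": time; "joint_pos": joint angles; "qvel": joint speeds; "joint_efforts": joint torques, N m; "tcp_pos": TCP position; "eef_rot": TCP orientation; "force": force on the tool from outside, world axes, zero at the start; "torque": the same for the moment, N m; "finger_gap": opening from 0.0 (shut) to 1.0 (fully open).
Only numpy, scipy, OpenCV 4.12 (cv2) and the standard library are available. Lean on these libraries where they do the work, as an engineer would, in place of code of your own. Each camera call takes 0.05 s, during which the arm holds its last target. There are 200 camera calls.

## Task

Set the exposure timer: pull its sprung orange grip out until the pointer stands in the green zone, keep it there for about a second, then let it spring all the way back. Then take the purple board carrier out of the rack, lower it upright through the yellow-lipped slot of the UV box until the white line round the carrier is level with the top of the lips, and finish while still holding it there, hanging from the gripper. Leave the other carriers and everything else on the desk where they are.

Things in the scene. Friction and masses are not known exactly. Their poses are not given: they have to be found in the camera images.
- slide (a joint): Travel of the timer's pull slide, m: 0 = home, grows as it is pulled out, stop at 0.060. Fixed scale beside it: white 0 to 0.035, green 0.035 to 0.047 (middle 0.041), red 0.047 to 0.060; a black pointer on the slide runs over it. A spring draws it home: 2 N at 0, 6 N at 0.041; let go, it returns by itself.
- slide_grip (a point): Point in the orange grip of the timer slide, moves with it, 45 mm above the desk. Pulling moves it along its own -x. Grip: upright block 14 mm (x) by 24 mm (y), from 19 mm below to 15 mm above this point. On its +x side a 10 mm rod (axis 13 mm below the point) runs into the grey housing, 70 mm wide, 62 mm high, 45 mm away when home. Under the grip: base plate 12 mm thick, reaching 75 mm to -x.
- slot (a point): Centre of the slot in the white UV box's roof, at the top of its yellow lips, 115 mm above the desk; z up. The lips narrow from 22 x 62 mm here, over 5 mm, to the slot: 12 mm (x) by 52 mm (y), straight walls 10 mm deep; below it is empty to the box floor, 111 mm under this point. The fixed box is 150 mm (x) by 130 mm (y), roof 110 mm high, this point in its middle.
- purple_carrier: Carrier with purple board and purple tab: upright plate 10 mm thick (x), 50 mm wide (y), 85 mm high; on it a grip tab 10 mm thick (x), 26 mm wide (y), from 85 to 120 mm. Origin: centre of the underside, z up. A white line runs round it 50 mm above the origin. 0.08 to 0.17 kg. Same either way round. Starts upright in one of the rack's three places.
- green_carrier: Same carrier with a green board and tab, to be left in the rack. Origin: centre of its underside.
- blue_carrier: Same carrier with a blue board and tab, to be left in the rack. Origin: centre of its underside.
- rack: Fixed aluminium rack, 70 mm (x) by 212 mm (y), origin under its centre on the desk. Three pockets in a row along y, 66 mm apart, the middle one at the centre; each 14 mm (x) by 54 mm (y), its floor 5 mm above the desk and its walls up to 35 mm above the desk. The carriers stand in them with their width along y.
- screwdriver: Red screwdriver, 170 mm long (along its x), 26 mm thick, lying on the desk; origin under its middle. Leave alone.
- solder_spool: Metal solder spool, 56 mm diameter, 38 mm high, origin under its centre. Leave alone.
- mug: White mug, 80 mm wide, 90 mm high, origin under its centre. Leave alone.
- mouse: Black computer mouse, 100 x 56 x 30 mm, origin under its centre. Leave alone.
- iron_stand: Black soldering iron stand with coil and yellow sponge, 70 x 140 mm, 62 mm high, origin under its centre. Leave alone.
- parts_tray: Blue parts tray, 100 x 120 x 30 mm, origin under its centre. Leave alone.
Mind the look-alikes: they are no part of the job. Leave any turquoise look-alike of the part that bears slot alone.

How it is judged:
On the way, in this order (a step that is already met when the one before it is completed fails the run):
1. the slide is kept pulled out with its pointer in the green zone (35 to 47 mm) for 0.8 s (value of joint slide between 0.035 and 0.047 m), for 0.8 s.
2. the slide is sprung back home (within 4 mm) (value of joint slide below 0.004 m), for 0.2 s.
3. the purple carrier is held by the fingers, lifted clear of the rack (underside over 60 mm above the desk) (height (world z) of purple_carrier above 0.06 m and contact force between purple_carrier and the fingers above 1 N), for 0.2 s.
At the end, for the whole second after the job is handed in: The purple carrier is in the slot, upright and in line with it, white line level with the top of the lips (underside 42 to 58 mm below it), gripped by the fingers (over 1 N), at rest, pressing on the box with under 12 N; the timer slide is home within 4 mm (z of purple_carrier in the frame of slot between -0.058 and -0.042 m and horizontal distance between purple_carrier and slot below 0.006 m and angle between purple_carrier's own z axis and vertical below 0.1 rad and angle between the y axis of purple_carrier and the y axis of slot, either way round below 0.15 rad and contact force between purple_carrier and the fingers above 1 N and contact force between purple_carrier and uv_box below 12 N and linear speed of purple_carrier below 0.02 m/s and value of joint slide below 0.004 m); the arm keeps its last pose, push and grip.
It fails at once if another carrier is lifted or shifted by more than 20 mm (distance of any of green_carrier, blue_carrier from where it was at the start of the episode above 0.02 m).
It fails at once if something else on the desk is shifted by more than 30 mm (distance of any of screwdriver, solder_spool, mug, mouse, iron_stand, parts_tray from where it was at the start of the episode above 0.03 m).
It also fails if it takes over 72 s, if anything falls off the work surface, if the arm or the gripper's body presses on something with over 40 N, if the wrist force passes 120 N, or if a joint passes its speed limit or range.

## Working session

There is one attempt and no reset: what is moved stays moved. The work goes in short steps, Python scripts to look and compute and a tool call to move; the robot and the scene stay as the last step left them, time stands still between calls to the robot, and variables do not carry over. Pictures are saved under pics/ and viewed, about 8 in all and at most 12, crops included, and the job is handed in when it is done.

Besides the shell and the picture viewer there is one more tool, called after "Emit:" by a JSON object that holds its "method" and its "body". play_rows: Moves the arm, as the interface text tells. Its arguments: {"type":"object","properties":{"plan":{"type":"array","items":{"type":"array"}},"gripper":{"type":"number"},"squeeze":{"type":"number"}},"required":["plan"]}

```bash
mkdir -p pics; cat > h.py <<'E'
import numpy as np, cv2
from scipy.spatial.transform import Rotation as R
from workcell import manip
def cap(n):
    s=manip.read_state(); im,d=manip.capture(n); c=manip.camera_info(n)
    if 'hand_eye' in c:
        T=np.eye(4); q=s['eef_rot']; T[:3,:3]=R.from_quat(np.r_[q[1:],q[0]]).as_matrix(); T[:3,3]=s['tcp_pos']; T=T@np.array(c['hand_eye'])
    else:
        T=np.eye(4); T[:3,:3]=cv2.Rodrigues(np.array(c['rvec'],float))[0]; T[:3,3]=np.ravel(c['tvec']); T=np.linalg.inv(T)
    return im,d,(c['fx'],c['fy'],c['cx'],c['cy'],T)
def cloud(d,C):
    fx,fy,cx,cy,T=C; v,u=np.indices(d.shape)
    P=np.stack([(u-cx)/fx*d,(v-cy)/fy*d,d],-1)@T[:3,:3].T+T[:3,3]; P[d<=0]=np.nan; return P
def ray(u,v,z,C):
    fx,fy,cx,cy,T=C; r=T[:3,:3]@np.array([(u-cx)/fx,(v-cy)/fy,1]); return T[:3,3]+r*(z-T[2,3])/r[2]
def save(n,im): cv2.imwrite('pics/'+n+'.png',im[...,::-1])
E
python3 - <<'E'
from h import *
a=cap('scene');b=cap('side');w=cap('wrist')
print(manip.read_state(), manip.grasp_offset, a[2],b[2])
np.savez('s0.npz',a=a[0],ad=a[1],b=b[0],bd=b[1],w=w[0])
save('scene',a[0]);save('side',b[0])
E
```

```text
{'time': 0.15, 'joint_pos': array([-1.37310081e+00,  8.78408026e-02,  1.37188882e+00, -8.14061346e-06,
        1.68360381e+00, -1.03067019e-01]), 'qvel': array([-0.00037118, -0.00343146, -0.00250366, -0.00180598, -0.00034929,
        0.00075622]), 'joint_efforts': array([ 7.98670080e-04, -3.52371168e+01, -3.13680053e+01, -2.99023495e-04,
        8.04484414e-03, -5.68981449e-06]), 'tcp_pos': array([ 0.16287369, -0.52494114,  0.23038691]), 'eef_rot': array([ 0.56880695,  0.41986157,  0.56972138, -0.41903755]), 'force': array([ 0.60697653, -0.00323182,  0.32374457]), 'torque': array([0.06066185, 0.01935341, 0.01759951]), 'finger_gap': 0.9977519756727835} 0.0187 (461.6185191214812, 461.6185191214812, 255.70271215353748, 191.86618139092974, array([[ 0.29667206,  0.50999434, -0.80739795,  2.11764226],
       [ 0.95473191, -0.13914512,  0.26291751, -0.49999476],
       [ 0.02174095, -0.84884887, -0.52818834,  1.10428906],
       [ 0.        ,  0.        ,  0.        ,  1.        ]])) (428.779338287918, 428.779338287918, 260.06322549229367, 191.9779915564797, array([[-0.94071352, -0.18372912,  0.28513451,  0.18477621],
       [-0.3391495 ,  0.52426565, -0.7811038 ,  1.12454026],
       [-0.00597471, -0.83149813, -0.55549543,  0.86274471],
       [ 0.        ,  0.        ,  0.        ,  1.        ]]))
```

View pics/scene.png

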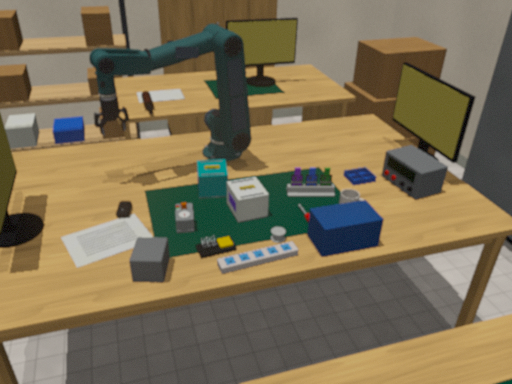

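View pics/side.png

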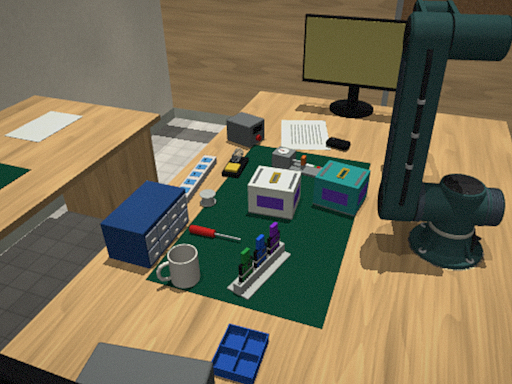

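The scene view shows the timer with its orange grip near (184,216), the white UV box at (248,198) and the turquoise look-alike at (212,177). The rack is at (310,185), with purple (297,176), blue (312,176) and green (326,177). The side view agrees: purple (273,236), white box (274,192), timer (290,158).

```bash
python3 - <<'E'
from h import *
for n in('scene','side'):
    im,d,C=cap(n);P=cloud(d,C);H=cv2.cvtColor(im,cv2.COLOR_RGB2HSV)
    print(n, C[4][:3,3])
    for nm,lo,hi in(('orange',(4,140,120),(16,255,255)),('yellow',(20,120,120),(35,255,255)),('purple',(130,100,40),(155,255,255)),('blue',(108,120,60),(125,255,255)),('green',(50,110,50),(75,255,255))):
        m=cv2.inRange(H,lo,hi);k,l,st,c=cv2.connectedComponentsWithStats(m)
        for i in range(1,k):
            p=P[l==i];p=p[~np.isnan(p[:,0])]
            if st[i,4]<6 or len(p)<4: continue
            q=np.median(p,0)
            if not(0.1<q[0]<.9 and abs(q[1])<.75 and 0.0<q[2]<.25) : continue
            print(nm,st[i],np.round(q,3),np.round(np.percentile(p,5,0),3),np.round(np.percentile(p,95,0),3))
a,b=cap('scene')[0],cap('side')[0]
f=lambda x:cv2.resize(x,(400,300),interpolation=cv2.INTER_CUBIC)
save('crops',np.vstack([np.hstack([f(a[165:240,160:260]),f(a[150:225,260:360])]),np.hstack([f(b[130:220,245:365]),f(b[210:300,220:340])])]))
E
```

```text
scene [ 2.11764226 -0.49999476  1.10428906]
orange [181 202   5   4  17] [ 0.527 -0.293  0.056] [ 0.516 -0.301  0.053] [ 0.533 -0.285  0.062]
yellow [205 166  14   2  28] [ 0.342 -0.133  0.112] [ 0.331 -0.159  0.106] [ 0.36  -0.107  0.117]
yellow [317 166  15   8  34] [0.32  0.432 0.001] [ 0.28   0.339 -0.004] [0.511 0.481 0.127]
yellow [184 182  12   3  13] [ 0.278 -0.224  0.   ] [ 0.265 -0.248 -0.006] [ 0.289 -0.203  0.004]
yellow [144 187   7   4   8] [ 0.279 -0.421  0.001] [ 0.266 -0.431 -0.002] [ 0.291 -0.405  0.005]
yellow [241 186  13   3  21] [ 0.546 -0.029  0.108] [ 0.54  -0.053  0.101] [ 0.556 -0.004  0.113]
yellow [103 208   7   5   8] [ 0.395 -0.603  0.   ] [ 0.388 -0.612 -0.002] [ 0.416 -0.591  0.003]
yellow [217 236  16  12 133] [ 0.78  -0.182  0.029] [ 0.754 -0.205  0.021] [ 0.8   -0.159  0.034]
purple [292 168  10  13  83] [0.476 0.225 0.086] [0.467 0.209 0.064] [0.484 0.242 0.119]
purple [292 183   5   2   7] [0.478 0.212 0.046] [0.473 0.207 0.042] [0.482 0.221 0.049]
purple [230 196   5  13  28] [ 0.565 -0.095  0.057] [ 0.536 -0.098  0.042] [ 0.591 -0.094  0.072]
bl
[... 2723 characters left out ...]
 [256 234  10  25 144] [0.487 0.299 0.104] [0.482 0.283 0.068] [0.496 0.31  0.129]
blue [144 255   3   3   6] [0.798 0.39  0.048] [0.792 0.388 0.044] [0.802 0.392 0.055]
blue [257 256   9  11  31] [0.486 0.3   0.047] [0.481 0.279 0.04 ] [0.491 0.314 0.054]
blue [ 212  324   57   60 2069] [0.437 0.571 0.008] [0.396 0.512 0.004] [0.484 0.629 0.032]
green [255 233   6   5   6] [0.553 0.142 0.003] [0.548 0.135 0.   ] [0.554 0.161 0.006]
green [240 247  11  17 129] [0.506 0.36  0.113] [0.5   0.252 0.004] [0.564 0.37  0.129]
green [242 263   8  10  28] [0.505 0.366 0.078] [0.502 0.354 0.068] [0.509 0.378 0.089]
green [243 269   9  11  20] [0.504 0.361 0.049] [0.499 0.341 0.041] [0.507 0.376 0.052]
```

View pics/crops.png

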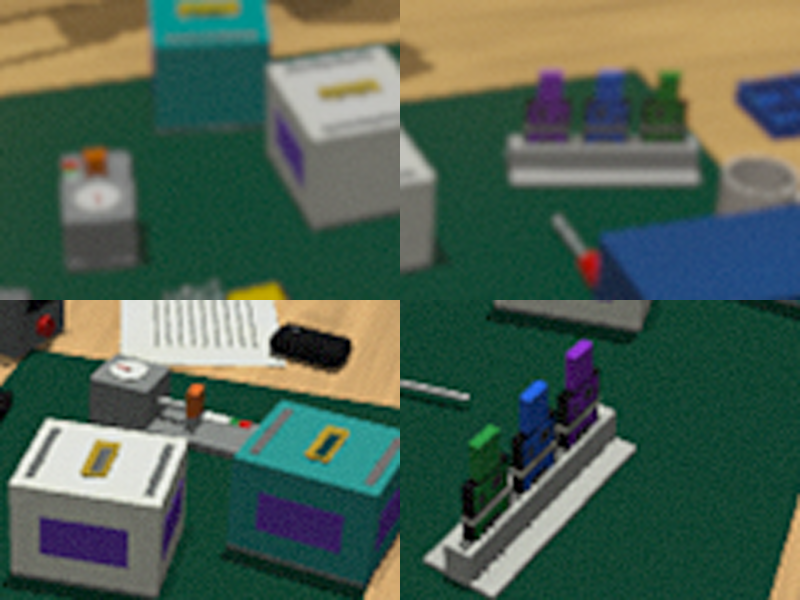

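The crop confirms the targets. The white-sided box with yellow lips, slot near (0.55,-0.03), is the UV box and the turquoise one is the decoy. Purple is the rack's -y-most carrier. Next I go above the timer for a close look.

```bash
cat >> h.py <<'E'
def Rt():
    s=manip.read_state(); q=s['eef_rot']; return R.from_quat(np.r_[q[1:],q[0]]).as_matrix(), s['tcp_pos'], s
def go(p,yaw=None):
    """shift in tool axes to world p (TCP), turn to tool down with jaw (tool z) along yaw in xy (mod pi, nearest)"""
    M,t,s=Rt(); print('tcp',t.round(4),'jaw yaw deg',np.degrees(np.arctan2(M[1,2],M[0,2])).round(2),'q6',s['joint_pos'][5].round(2))
    dt=M.T@(np.array(p)-t)
    rv=np.zeros(3)
    if yaw is not None:
        y0=np.arctan2(M[1,2],M[0,2]); y=yaw+np.pi*np.round((y0-yaw)/np.pi)
        z=np.array([np.cos(y),np.sin(y),0]);x=np.array([0,0,-1.]);N=np.stack([x,np.cross(z,x),z],1)
        rv=R.from_matrix(M.T@N).as_rotvec()
    print('shift',dt.round(4),'turn',rv.round(4),'rotated shift in new axes',R.from_rotvec(rv).inv().apply(dt).round(4))
E
python3 - <<'E'
from h import *
M,t,s=Rt();print(M.round(3),np.array(manip.camera_info('wrist')['hand_eye']).round(3))
go([.47,-.29,.25],np.pi/2)
E
```

```text
[[-0.     0.955  0.296]
 [ 0.     0.296 -0.955]
 [-1.     0.    -0.   ]] [[ 0.    -0.307  0.952 -0.142]
 [-0.001 -0.952 -0.307  0.078]
 [ 1.    -0.001 -0.    -0.001]
 [ 0.     0.     0.     1.   ]]
tcp [ 0.1629 -0.5252  0.231 ] jaw yaw deg -72.77 q6 -0.1
shift [-0.0189  0.363  -0.1337] turn [ 0.3008 -0.0005  0.    ] rotated shift in new axes [-0.019   0.3071 -0.2352]
```

Emit:
{"method": "play_rows", "body": {"plan": [[[0,0,0],[0.15,0,0]],[[0,0,0],[0.15,0,0]],[[-0.002,0.038,-0.029],[0,0,0]],[[-0.002,0.038,-0.029],[0,0,0]],[[-0.002,0.038,-0.029],[0,0,0]],[[-0.002,0.038,-0.029],[0,0,0]],[[-0.002,0.038,-0.029],[0,0,0]],[[-0.002,0.038,-0.029],[0,0,0]],[[-0.002,0.038,-0.029],[0,0,0]],[[-0.002,0.038,-0.029],[0,0,0]]], "gripper": 0.2}}

```text
time: 1.6
tcp_pos: [0.4761, -0.2924, 0.247]
eef_rot: [-0.496, -0.504, -0.495, 0.504]
force: [1.0, -1.1, 0.3]
finger_gap: 0.601
```

```bash
python3 - <<'E'
from h import *
go([.47,-.29,.25],np.pi/2)
im,d,C=cap('wrist');print(C[4].round(3));save('w1',im);np.savez('w1.npz',im=im,d=d,T=C[4])
P=cloud(d,C);H=cv2.cvtColor(im,cv2.COLOR_RGB2HSV)
m=cv2.inRange(H,(4,140,100),(16,255,255));k,l,st,c=cv2.connectedComponentsWithStats(m)
for i in range(1,k):
    if st[i,4]<60: continue
    p=P[l==i];p=p[~np.isnan(p[:,0])]; print(st[i],np.percentile(p,[5,50,95],0).round(4).tolist())
    top=p[p[:,2]>np.percentile(p[:,2],95)-.004,:2].astype(np.float32); print(cv2.minAreaRect(top))
E
```

```text
tcp [ 0.4761 -0.2924  0.247 ] jaw yaw deg -91.02 q6 0.94
shift [-0.003  -0.0062 -0.0023] turn [-0.0178  0.0007 -0.0006] rotated shift in new axes [-0.003  -0.0061 -0.0024]
[[-0.018 -0.952 -0.306  0.554]
 [-1.     0.018  0.005 -0.293]
 [ 0.     0.306 -0.952  0.389]
 [ 0.     0.     0.     1.   ]]
[241 109  24  16 316] [[0.5187, -0.2982, 0.0125], [0.5249, -0.2882, 0.0591], [0.5299, -0.2781, 0.0605]]
((0.5236824750900269, -0.28885674476623535), (0.022210124880075455, 0.011380140669643879), 83.22237396240234)
```

View pics/w1.png

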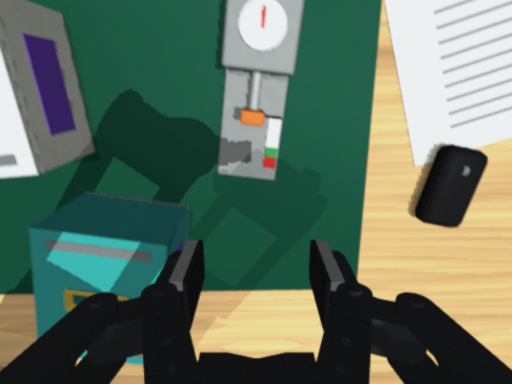

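The wrist view shows the timer: grip at (252,117), housing above it at (262,35), and the scale at (272,140) on its -y side. The grip top is at z=0.060, as the text gives (45+15 mm). Its yaw is about -6.5° both from the box fit and from the housing edge.

```bash
python3 - <<'E'
from h import *
f=np.load('w1.npz');c=manip.camera_info('wrist');P=cloud(f['d'],(c['fx'],c['fy'],c['cx'],c['cy'],f['T']))
for u,v in((272,135),(271,153),(269,162),(235,155),(250,165)): print(P[v,u].round(4))
# turn with jaw -96.5deg
go([.5237,-.2889,.09],np.radians(83.5))
E
```

```text
[ 0.4997 -0.3104  0.0113]
[ 0.4787 -0.3091  0.0128]
[ 0.4677 -0.3067  0.0122]
[ 0.4768 -0.2664  0.0113]
[ 0.4644 -0.2839  0.012 ]
tcp [ 0.4806 -0.2882  0.2469] jaw yaw deg -90.66 q6 0.94
shift [0.1572 0.0423 0.0008] turn [ 0.1019 -0.0038 -0.0051] rotated shift in new axes [ 0.1569  0.0429 -0.0041]
```

Emit:
{"method": "play_rows", "body": {"plan": [[[0.02,0.021,-0.002],[0.102,-0.004,-0.005]],[[0.04,0.021,-0.002],[0,0,0]],[[0.04,0,0],[0,0,0]],[[0.035,0,0],[0,0,0]],[[0.01,0,0],[0,0,0]],[[0,0,0],[0,0,0]]]}}

```text
time: 2.4
tcp_pos: [0.527, -0.286, 0.1003]
eef_rot: [0.473, 0.527, 0.469, -0.527]
force: [0.3, -0.3, -0.0]
finger_gap: 0.602
```

```bash
python3 - <<'E'
from h import *
go([.5237,-.2889,.028],np.radians(83.5))
E
```

```text
tcp [ 0.527  -0.286   0.1003] jaw yaw deg -96.41 q6 1.09
shift [ 0.0723 -0.0032  0.003 ] turn [ 0.0016  0.0029 -0.0042] rotated shift in new axes [ 0.0723 -0.0029  0.0032]
```

Emit:
{"method": "play_rows", "body": {"plan": [[[0.0,-0.003,0.003],[0,0.003,-0.004]],[[0.025,0,0],[0,0,0]],[[0.025,0,0],[0,0,0]],[[0.02,0,0],[0,0,0]],[[0.004,0,0],[0,0,0]],[[0.0,0,0],[0,0,0]]]}}

```text
time: 3.15
tcp_pos: [0.5297, -0.2956, 0.0383]
eef_rot: [0.479, 0.529, 0.463, -0.526]
force: [0.0, -0.6, 0.7]
finger_gap: 0.598
```

```bash
python3 - <<'E'
from h import *
go([.5237,-.2889,.028],np.radians(83.5))
E
```

```text
tcp [ 0.5297 -0.2956  0.0383] jaw yaw deg -96.5 q6 1.08
shift [ 0.0101 -0.0069 -0.0061] turn [ 0.      0.0111 -0.02  ] rotated shift in new axes [ 0.0103 -0.0067 -0.006 ]
```

Emit:
{"method": "play_rows", "body": {"plan": [[[0.005,-0.007,-0.006],[0,0.011,-0.02]],[[0.004,0,0],[0,0,0]],[[0,0,0],[0,0,0]]]}}

```text
time: 3.52
tcp_pos: [0.5245, -0.2895, 0.0316]
eef_rot: [0.472, 0.528, 0.47, -0.527]
force: [-0.7, -0.4, -1.0]
finger_gap: 0.599
```

```bash
python3 - <<'E'
from h import *
go([.5237,-.2889,.028],np.radians(83.5))
E
```

```text
tcp [ 0.5245 -0.2895  0.0316] jaw yaw deg -96.5 q6 1.09
shift [ 0.0036 -0.0009 -0.0005] turn [ 0.0001  0.0017 -0.0031] rotated shift in new axes [ 0.0036 -0.0009 -0.0005]
```

Emit:
{"method": "play_rows", "body": {"plan": [[[0.002,-0.001,0],[0,0,0]],[[0,0,0],[0,0,0]],[[0,0,0],[0,0,0]],[[0,0,0],[0,0,0]],[[0,0,0],[0,0,0]]], "gripper": -1, "squeeze": 50}}

```text
time: 4.15
tcp_pos: [0.5234, -0.2901, 0.0298]
eef_rot: [0.472, 0.528, 0.469, -0.528]
force: [-1.0, -0.5, -0.4]
finger_gap: 0.272
```

```bash
python3 - <<'E'
from h import *
go([.5237,-.2889,.028],np.radians(83.5))
E
```

```text
tcp [ 0.5234 -0.2901  0.0298] jaw yaw deg -96.58 q6 1.09
shift [ 0.0018  0.0002 -0.0012] turn [-0.0013  0.0025 -0.0033] rotated shift in new axes [ 0.0018  0.0002 -0.0012]
```

The gap of 23 mm matches the 24 mm grip, so I pull along tool -y.

Emit:
{"method": "play_rows", "body": {"plan": [[[0,-0.01,0],[0,0,0]],[[0,-0.012,0],[0,0,0]],[[0,-0.012,0],[0,0,0]],[[0,-0.006,0],[0,0,0]],[[0,0,0],[0,0,0]]]}}

```text
time: 4.78
tcp_pos: [0.4845, -0.2848, 0.0298]
eef_rot: [0.475, 0.53, 0.466, -0.525]
force: [5.1, -2.0, -3.1]
finger_gap: 0.272
```

```bash
python3 - <<'E'
from h import *
d=np.array([np.cos(np.radians(173.5)),np.sin(np.radians(173.5))]);M,t,s=Rt();print('pulled',(t[:2]-[.5234,-.2901])@d,s['force'],s['finger_gap'])
go([.5234+.041*d[0],-.2901+.041*d[1],.0298],np.radians(83.5))
im,dd,C=cap('wrist');save('w2',im[100:300,150:400])
E
```

```text
pulled 0.03923250235631419 [ 5.09719067 -2.03441139 -3.0677082 ] 0.2723633977136102
tcp [ 0.4845 -0.2848  0.0298] jaw yaw deg -96.57 q6 1.05
shift [-0.     -0.0018  0.0008] turn [-0.0013  0.0025 -0.0138] rotated shift in new axes [ 0.     -0.0018  0.0008]
```

View pics/w2.png

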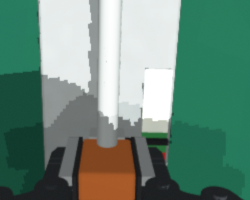

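The crop shows the black pointer at (155,141) on the green band, and the arm measures 39 mm of travel. I hold it there.

Emit:
{"method": "play_rows", "body": {"plan": [[[0,-0.001,0],[0,0,0]],[[0,0,0],[0,0,0]],[[0,0,0],[0,0,0]],[[0,0,0],[0,0,0]],[[0,0,0],[0,0,0]],[[0,0,0],[0,0,0]],[[0,0,0],[0,0,0]],[[0,0,0],[0,0,0]]]}}

```text
time: 5.82
tcp_pos: [0.4838, -0.2848, 0.0298]
eef_rot: [0.478, 0.533, 0.463, -0.523]
force: [5.8, -1.4, -2.8]
finger_gap: 0.268
```

```bash
python3 - <<'E'
from h import *
d=np.array([np.cos(np.radians(173.5)),np.sin(np.radians(173.5))]);M,t,s=Rt();print('pulled',(t[:2]-[.5234,-.2901])@d,s['force'],s['finger_gap'])
E
```

```text
pulled 0.03995090229739218 [ 5.83509706 -1.38736728 -2.80244727] 0.2678185392085108
```

Emit:
{"method": "play_rows", "body": {"plan": [[[0,0,0],[0,0,0]],[[0,0,0],[0,0,0]],[[0,0,0],[0,0,0]],[[0,0,0],[0,0,0]],[[0,0,0],[0,0,0]],[[0,0,0],[0,0,0]]], "gripper": 0.2}}

```text
time: 6.58
tcp_pos: [0.4805, -0.2841, 0.0299]
eef_rot: [0.477, 0.531, 0.465, -0.524]
force: [0.2, -0.8, -0.0]
finger_gap: 0.602
```

```bash
python3 - <<'E'
from h import *
im,d,C=cap('scene');P=cloud(d,C);H=cv2.cvtColor(im,cv2.COLOR_RGB2HSV)
m=cv2.inRange(H,(4,140,120),(16,255,255));k,l,st,c=cv2.connectedComponentsWithStats(m)
for i in range(1,k):
    if st[i,4]>8 and 150<c[i][0]<220: print(st[i],np.nanmedian(P[l==i],0))
im,d,C=cap('wrist');P=cloud(d,C);H=cv2.cvtColor(im,cv2.COLOR_RGB2HSV);m=cv2.inRange(H,(4,140,80),(16,255,255))>0
p=P[m&(P[...,2]>.05)];print(len(p),np.nanmedian(p,0))
go([.42,.1,.27],np.radians(14))
E
```

```text
[181 202   6   4  21] [ 0.52467716 -0.29285604  0.05771423]
718 [ 0.52830612 -0.2884642   0.05821054]
tcp [ 0.4805 -0.284   0.0298] jaw yaw deg -96.56 q6 1.04
shift [-0.2435 -0.0993 -0.3737] turn [ 1.2119 -0.0084 -0.0192] rotated shift in new axes [-0.2402 -0.3873 -0.0342]
```

The slide is back home: the grip is seen at (0.525,-0.29) again. I lift and go above the UV box for one look on the way.

Emit:
{"method": "play_rows", "body": {"plan": [[[-0.05,0,0],[0,0,0]],[[-0.06,0,0],[0,0,0]],[[-0.06,0,0],[0.17,0,0]],[[-0.06,0,0],[0.18,0,0]],[[0,0,0],[0.18,0,0]],[[0,0,0],[0.18,0,0]],[[0,0,0],[0.18,0,0]],[[0,0,0],[0.18,0,0]],[[0,0,0],[0.15,0,0]]]}}

```text
time: 7.8
tcp_pos: [0.4761, -0.2825, 0.2678]
eef_rot: [0.072, 0.71, 0.066, -0.697]
force: [-0.5, -0.1, -0.7]
finger_gap: 0.605
```

```bash
python3 - <<'E'
from h import *
go([.55,-.03,.27],np.radians(-15))
E
```

```text
tcp [ 0.4761 -0.2825  0.2678] jaw yaw deg -168.76 q6 2.3
shift [-0.0024 -0.2333 -0.1218] turn [ 0.4578 -0.0195 -0.0058] rotated shift in new axes [-0.0022 -0.2631 -0.0061]
```

Emit:
{"method": "play_rows", "body": {"plan": [[[0,0,0],[-0.185,0,0]],[[0,0,0],[-0.185,0,0]],[[0,0,0],[-0.185,0,0]],[[0,0,0],[-0.185,0,0]],[[0,0,0],[-0.185,0,0]],[[0,0,0],[-0.185,0,0]],[[0,0,0],[-0.185,0,0]],[[0,0,0],[-0.185,0,0]],[[0,0,0],[-0.185,0,0]],[[0,0,0],[-0.185,0,0]]]}}

```text
time: 9.05
tcp_pos: [0.4758, -0.2821, 0.267]
eef_rot: [0.615, 0.361, 0.603, -0.358]
force: [-0.4, 0.0, -0.7]
finger_gap: 0.599
```

```bash
python3 - <<'E'
from h import *
go([.55,-.03,.27],np.radians(-15))
E
```

```text
tcp [ 0.4758 -0.2821  0.267 ] jaw yaw deg -61.12 q6 0.43
shift [-0.0031  0.1868 -0.1849] turn [-0.8049  0.0178 -0.0068] rotated shift in new axes [-0.003   0.2627  0.0064]
```

Emit:
{"method": "play_rows", "body": {"plan": [[[0,0,0],[-0.18,0,0]],[[0,0,0],[-0.18,0,0]],[[0,0,0],[-0.18,0,0]],[[0,0,0],[-0.18,0.01,0]],[[0,0.04,0],[-0.08,0.008,0]],[[0,0.055,0.001],[0,0,0]],[[0,0.055,0.001],[0,0,0]],[[0,0.055,0.001],[0,0,0]],[[0,0.05,0.001],[0,0,0]],[[0,0,0],[0,0,0]]]}}

```text
time: 10.3
tcp_pos: [0.5453, -0.0299, 0.2658]
eef_rot: [0.702, 0.086, 0.702, -0.084]
force: [0.8, 0.1, 0.9]
finger_gap: 0.607
```

```bash
python3 - <<'E'
from h import *
go([.55,-.03,.27],np.radians(-15))
im,d,C=cap('wrist');save('w3',im);P=cloud(d,C);H=cv2.cvtColor(im,cv2.COLOR_RGB2HSV);print(C[4].round(3))
m=cv2.inRange(H,(20,100,90),(35,255,255))
for c in cv2.findContours(m,cv2.RETR_EXTERNAL,cv2.CHAIN_APPROX_NONE)[0]:
    if cv2.contourArea(c)<80: continue
    p=P[c[:,0,1],c[:,0,0]]; z=np.nanmedian(p[:,2])
    q=np.array([ray(u,v,.115,C)[:2] for u,v in c[:,0]],np.float32)
    print(cv2.boundingRect(c),'z',z,'rect@.115',cv2.minAreaRect(q))
E
```

```text
tcp [ 0.5453 -0.0299  0.2658] jaw yaw deg -13.82 q6 0.08
shift [-0.0043  0.001   0.0046] turn [ 0.0207 -0.001  -0.0015] rotated shift in new axes [-0.0042  0.0011  0.0046]
[[ 0.971 -0.228 -0.074  0.563]
 [-0.239 -0.924 -0.297  0.047]
 [-0.001  0.306 -0.952  0.408]
 [ 0.     0.     0.     1.   ]]
(0, 336, 14, 32) z -0.0009217070731989963 rect@.115 ((0.21792179346084595, -0.1648358851671219), (0.04432698339223862, 0.01450175978243351), 62.4877815246582)
(0, 308, 25, 47) z -0.0006954055502345347 rect@.115 ((0.23664136230945587, -0.139122873544693), (0.06267602741718292, 0.010325273498892784), 87.97821044921875)
(477, 300, 8, 26) z -0.00036794042612206534 rect@.115 ((0.7440402507781982, -0.23818938434123993), (0.006754527799785137, 0.03515135496854782), 1.4768294095993042)
(456, 290, 12, 37) z -0.00033172390867380885 rect@.115 ((0.7231327295303345, -0.22699302434921265), (0.008198131807148457, 0.049126844853162766), 4.080792427062988)
(82, 276, 28, 22) z 0.1125333146892529 rect@.115 ((0.35051408410072327, -0.10711731761693954), (0.02465410716831684, 0.025650231167674065), 80.849945068359
[... 1717 characters left out ...]
905895233, 0.012188113294541836), 89.5606689453125)
(470, 60, 10, 128) z -0.00019988735750253728 rect@.115 ((0.7447138428688049, -0.033804915845394135), (0.11381024867296219, 0.007508165668696165), 87.52479553222656)
(466, 0, 25, 227) z -0.00033144241296612087 rect@.115 ((0.7528888583183289, -0.03168991953134537), (0.017143147066235542, 0.20596110820770264), 1.2223302125930786)
(453, 0, 10, 20) z -0.00018000022904973711 rect@.115 ((0.7354767322540283, 0.06594433635473251), (0.005201986525207758, 0.01609937846660614), 8.553664207458496)
(440, 0, 13, 21) z -0.00013492402196102482 rect@.115 ((0.726270318031311, 0.06761402636766434), (0.01630336046218872, 0.00964096188545227), 86.02594757080078)
```

View pics/w3.png

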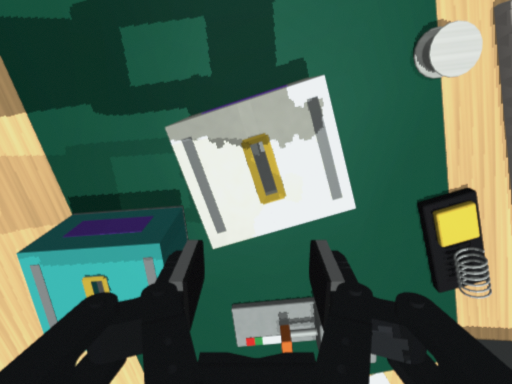

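The wrist view shows the white UV box's slot at (263,168) and the turquoise decoy slot at (95,285). The slot comes out at (0.552,-0.026), z about 0.114, yaw +3.8°, and the lip size of about 25x65 mm fits. Next is the rack.

```bash
python3 - <<'E'
from h import *
go([.473,.229,.30],np.radians(-15.6))
E
```

```text
tcp [ 0.545  -0.0316  0.2658] jaw yaw deg -13.94 q6 0.08
shift [-0.034   0.2356 -0.1327] turn [ 0.0289 -0.001  -0.0005] rotated shift in new axes [-0.0342  0.2316 -0.1394]
```

Emit:
{"method": "play_rows", "body": {"plan": [[[-0.034,0,0],[0.029,0,0]],[[0,0.046,-0.028],[0,0,0]],[[0,0.046,-0.028],[0,0,0]],[[0,0.046,-0.028],[0,0,0]],[[0,0.046,-0.028],[0,0,0]],[[0,0.046,-0.028],[0,0,0]],[[0,0,0],[0,0,0]]]}}

```text
time: 11.22
tcp_pos: [0.4741, 0.224, 0.2996]
eef_rot: [0.699, 0.102, 0.7, -0.104]
force: [0.3, 0.2, 0.7]
finger_gap: 0.597
```

```bash
python3 - <<'E'
from h import *
im,d,C=cap('wrist');save('w4',im);P=cloud(d,C);H=cv2.cvtColor(im,cv2.COLOR_RGB2HSV);print(C[4].round(3))
m=cv2.inRange(H,(130,70,40),(155,255,255))
for c in cv2.findContours(m,cv2.RETR_EXTERNAL,cv2.CHAIN_APPROX_NONE)[0]:
    if cv2.contourArea(c)<40: continue
    k=np.zeros(m.shape,np.uint8);cv2.drawContours(k,[c],-1,1,-1);p=P[(k>0)];p=p[~np.isnan(p[:,0])]
    zt=np.percentile(p[:,2],97); print(cv2.boundingRect(c),'z',zt,np.median(p,0).round(4),'top',cv2.minAreaRect(p[p[:,2]>zt-.006,:2].astype(np.float32)))
go([.473,.229,.30],np.radians(-15.6))
E
```

```text
[[ 0.958 -0.274 -0.089  0.496]
 [-0.288 -0.91  -0.297  0.301]
 [ 0.     0.31  -0.951  0.441]
 [ 0.     0.     0.     1.   ]]
(218, 344, 48, 13) z 0.058273523440271834 [ 0.3737 -0.0673  0.0458] top ((0.3807196319103241, -0.06828925758600235), (0.0029878849163651466, 0.03511868789792061), 80.9143295288086)
(347, 250, 38, 25) z 0.07479188715386323 [0.5715 0.04   0.0567] top ((0.571266770362854, 0.039992671459913254), (0.039847277104854584, 0.0022730305790901184), 4.420992851257324)
(249, 144, 11, 33) z 0.1257817627848737 [0.4733 0.2324 0.1243] top ((0.47248631715774536, 0.2291593700647354), (0.026217520236968994, 0.010003948584198952), 74.9809799194336)
tcp [0.4748 0.2223 0.2997] jaw yaw deg -16.86 q6 0.63
shift [-0.0003  0.0059 -0.0036] turn [-0.0219  0.0006  0.0042] rotated shift in new axes [-0.0003  0.0059 -0.0035]
```

View pics/w4.png

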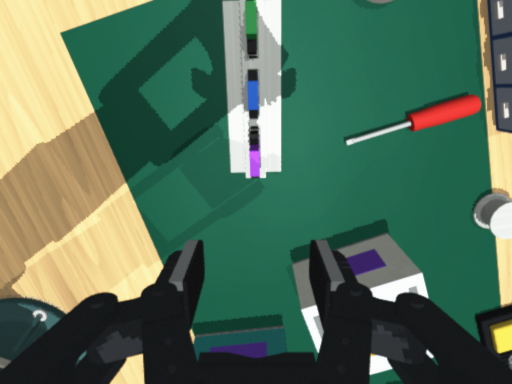

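The purple tab is at (254,162) at the near end of the rack, with blue and green beyond it. Its top is at (0.4725,0.2292,0.126), 26x10 mm and yaw -15°, which matches the text. I go down to it in two stages.

```bash
python3 - <<'E'
from h import *
go([.4725,.2292,.15],np.radians(-15))
E
```

```text
tcp [0.4748 0.2223 0.2997] jaw yaw deg -16.86 q6 0.63
shift [ 0.1497  0.0065 -0.0043] turn [-0.0324  0.0006  0.0042] rotated shift in new axes [ 0.1497  0.006  -0.004 ]
```

Emit:
{"method": "play_rows", "body": {"plan": [[[0.02,0.0065,-0.0043],[-0.032,0.001,0.004]],[[0.045,0,0],[0,0,0]],[[0.045,0,0],[0,0,0]],[[0.035,0,0],[0,0,0]],[[0,0,0],[0,0,0]]]}}

```text
time: 11.9
tcp_pos: [0.4778, 0.2186, 0.1524]
eef_rot: [0.702, 0.096, 0.698, -0.099]
force: [0.7, 0.0, -0.7]
finger_gap: 0.602
```

```bash
python3 - <<'E'
from h import *
go([.4725,.2292,.093],np.radians(-15))
E
```

```text
tcp [0.4778 0.2186 0.1524] jaw yaw deg -15.85 q6 0.6
shift [ 0.0593  0.0089 -0.0084] turn [-0.0149  0.0057  0.0025] rotated shift in new axes [ 0.0594  0.0089 -0.0079]
```

Emit:
{"method": "play_rows", "body": {"plan": [[[0,0.009,-0.008],[-0.015,0.006,0.003]],[[0.02,0.0,0],[0,0,0]],[[0.02,0.0,0],[0,0,0]],[[0,0,0],[0,0,0]]]}}

```text
time: 12.4
tcp_pos: [0.4781, 0.2302, 0.121]
eef_rot: [0.705, 0.096, 0.696, -0.09]
force: [-1.0, -0.3, 0.5]
finger_gap: 0.601
```

```bash
python3 - <<'E'
from h import *
go([.4725,.2292,.093],np.radians(-15))
E
```

```text
tcp [0.4781 0.2302 0.121 ] jaw yaw deg -15.12 q6 0.6
shift [ 0.0279 -0.0027 -0.0055] turn [-0.0021  0.0114 -0.0099] rotated shift in new axes [ 0.028  -0.0025 -0.0051]
```

Emit:
{"method": "play_rows", "body": {"plan": [[[0.01,-0.002,-0.006],[-0.002,0.011,-0.01]],[[0.014,0,-0.001],[0,0,0]],[[0,0,0],[0,0,0]]]}}

```text
time: 12.78
tcp_pos: [0.4726, 0.2312, 0.0996]
eef_rot: [0.703, 0.093, 0.699, -0.091]
force: [0.0, -0.1, 0.6]
finger_gap: 0.601
```

```bash
python3 - <<'E'
from h import *
go([.4725,.2292,.093],np.radians(-15))
E
```

```text
tcp [0.4726 0.2312 0.0996] jaw yaw deg -14.97 q6 0.61
shift [ 0.0066 -0.002   0.0004] turn [ 0.0005  0.0051 -0.0032] rotated shift in new axes [ 0.0066 -0.0019  0.0005]
```

Emit:
{"method": "play_rows", "body": {"plan": [[[0.007,-0.002,0],[0,0.005,-0.003]],[[0,0,0],[0,0,0]]]}}

```text
time: 13.02
tcp_pos: [0.4722, 0.2292, 0.0923]
eef_rot: [0.701, 0.092, 0.701, -0.092]
force: [0.8, 0.4, -0.1]
finger_gap: 0.6
```

Emit:
{"method": "play_rows", "body": {"plan": [[[0,0,0],[0,0,0]],[[0,0,0],[0,0,0]],[[0,0,0],[0,0,0]],[[0,0,0],[0,0,0]],[[0,0,0],[0,0,0]],[[0,0,0],[0,0,0]]], "gripper": -1, "squeeze": 50}}

```text
time: 13.78
tcp_pos: [0.4726, 0.2293, 0.0928]
eef_rot: [0.701, 0.092, 0.701, -0.092]
force: [0.3, -0.8, -0.5]
finger_gap: 0.106
```

```bash
python3 - <<'E'
from h import *
go([.4725,.2292,.093],np.radians(-15)); print(Rt()[2]['force'],Rt()[2]['torque'])
E
```

```text
tcp [0.4726 0.2293 0.0928] jaw yaw deg -14.97 q6 0.61
shift [-0.0002 -0.0001 -0.0001] turn [ 0.0004  0.001  -0.0008] rotated shift in new axes [-0.0002 -0.0001 -0.0001]
[ 0.26981563 -0.8184612  -0.4831928 ] [-0.03466344 -0.04932452  0.00488713]
```

Emit:
{"method": "play_rows", "body": {"plan": [[[-0.02,0,0],[0,0,0]],[[-0.03,0,0],[0,0,0]],[[-0.035,0,0],[0,0,0]],[[-0.04,0,0],[0,0,0]],[[-0.04,0,0],[0,0,0]],[[-0.02,0,0],[0,0,0]],[[0,0,0],[0,0,0]],[[0,0,0],[0,0,0]]]}}

```text
time: 14.78
tcp_pos: [0.4705, 0.2283, 0.2777]
eef_rot: [0.698, 0.091, 0.704, -0.094]
force: [-0.4, 0.6, -2.1]
finger_gap: 0.109
```

```bash
python3 - <<'E'
from h import *
go([.5522,-.0261,.265],np.radians(3.8)); print(Rt()[2]['force'])
im,d,C=cap('side');save('s2',im[150:310,180:380])
E
```

```text
tcp [0.4705 0.2283 0.2777] jaw yaw deg -14.98 q6 0.61
shift [ 0.0129 -0.2246  0.1448] turn [-0.3278 -0.0082  0.0044] rotated shift in new axes [ 0.0127 -0.2593  0.0646]
[-0.43701192  0.64179304 -2.08991058]
```

View pics/s2.png

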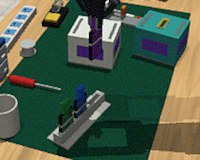

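Purple is lifted clear, blue and green stay in the rack, and the force shows about 1.5-2 N of weight. I carry it to the box.

Emit:
{"method": "play_rows", "body": {"plan": [[[0,0,0],[-0.165,-0.004,0.002]],[[0,0,0],[-0.163,-0.004,0.002]],[[0,-0.04,0.01],[0,0,0]],[[0,-0.05,0.0125],[0,0,0]],[[0,-0.05,0.0125],[0,0,0]],[[0,-0.05,0.0125],[0,0,0]],[[0,-0.045,0.0125],[0,0,0]],[[0,-0.02,0.005],[0,0,0]],[[0,0,0],[0,0,0]]]}}

```text
time: 15.95
tcp_pos: [0.5525, -0.0269, 0.2601]
eef_rot: [0.697, -0.029, 0.716, 0.029]
force: [0.4, 0.2, -1.6]
finger_gap: 0.107
```

```bash
python3 - <<'E'
from h import *
go([.5522,-.0261,.265],np.radians(3.8))
E
```

```text
tcp [ 0.5525 -0.0269  0.2601] jaw yaw deg 4.69 q6 -0.23
shift [-0.0049  0.0008 -0.0004] turn [ 0.0154 -0.0278 -0.0015] rotated shift in new axes [-0.0049  0.0008 -0.0003]
```

Emit:
{"method": "play_rows", "body": {"plan": [[[0,0,0],[0.015,-0.028,-0.001]],[[0.018,0,0],[0,0,0]],[[0.018,0,0],[0,0,0]],[[0,0,0],[0,0,0]]]}}

```text
time: 16.45
tcp_pos: [0.5506, -0.0221, 0.2201]
eef_rot: [0.706, -0.024, 0.707, 0.026]
force: [-0.0, -0.1, -1.0]
finger_gap: 0.112
```

```bash
python3 - <<'E'
from h import *
go([.5522,-.0261,.22],np.radians(3.8))
im,d,C=cap('wrist');print(C[4].round(3));np.savez('w5.npz',im=im,d=d,T=C[4])
b=cap('side');a=cap('scene')
f=lambda x:cv2.resize(x,(400,300),interpolation=cv2.INTER_CUBIC)
save('w5',np.vstack([cv2.resize(im[20:320,60:460],(800,600))[:300*2][:, :][0:600:1]])) if 0 else save('w5',np.vstack([np.hstack([f(im),f(im[90:240,170:370])]),np.hstack([f(b[0][125:215,225:345]),f(a[0][140:230,190:310])])]))
E
```

```text
tcp [ 0.5506 -0.0221  0.2201] jaw yaw deg 4.1 q6 -0.22
shift [ 0.0001 -0.0041  0.0013] turn [ 0.0053 -0.0009 -0.0031] rotated shift in new axes [ 0.0001 -0.0041  0.0014]
[[ 0.997  0.068  0.021  0.544]
 [ 0.071 -0.95  -0.304  0.057]
 [-0.     0.304 -0.953  0.362]
 [ 0.     0.     0.     1.   ]]
```

View pics/w5.png

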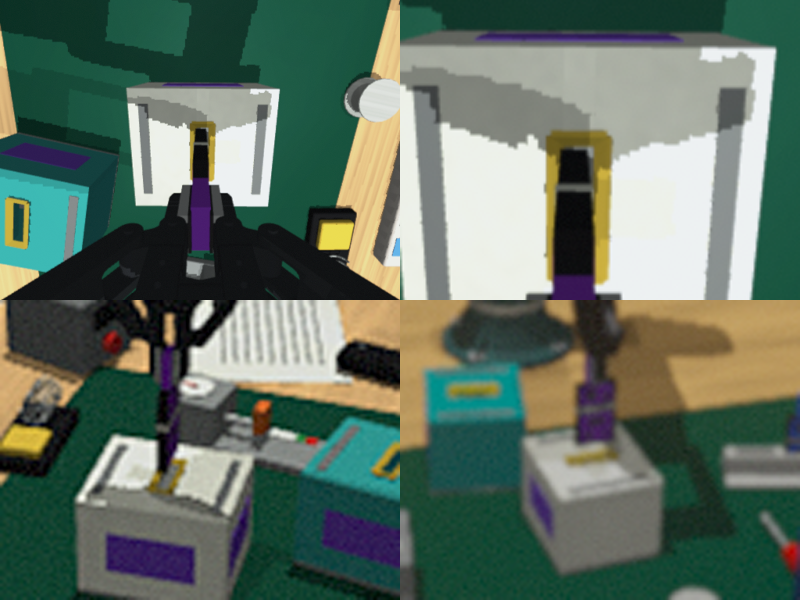

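The view shows the carrier's lower end over the yellow lips, in line with them. I measure the offsets from this same picture.

```bash
python3 - <<'E'
from h import *
f=np.load('w5.npz');c=manip.camera_info('wrist');im=f['im'];C=(c['fx'],c['fy'],c['cx'],c['cy'],f['T']);P=cloud(f['d'],C)
H=cv2.cvtColor(im,cv2.COLOR_RGB2HSV);m=cv2.inRange(H,(20,100,70),(35,255,255));m[:, :220]=0;m[:,300:]=0;m[:130]=0;m[240:]=0
vs,us=np.nonzero(m);q=np.array([ray(u,v,.115,C)[:2] for u,v in zip(us,vs)])
a=np.radians(3.8);ex=np.array([np.cos(a),np.sin(a)]);ey=np.array([-ex[1],ex[0]])
X,Y=q@ex,q@ey; t=[.5522,-.0261]; print('lip x',X.min(),X.max(),(X.min()+X.max())/2,'ymax',Y.max(),'prev',t@ex,t@ey+.0324)
k=P[(P[...,2]>.122)&(P[...,2]<.20)];k=k[(abs(k[:,0]-.55)<.03)&(abs(k[:,1]+.02)<.045)]
for z0 in(.125,.14,.16,.18):
    s=k[(k[:,2]>z0)&(k[:,2]<z0+.012)]
    if len(s): print(z0,len(s),'x',np.percentile(s[:,:2]@ex,[3,50,97]).round(4),'ymax',np.percentile(s[:,:2]@ey,[50,97]).round(4))
print('zmin',k[:,2].min())
M,tc,_=Rt();print('tcp',tc[:2]@ex,tc[:2]@ey)
go([.5522,-.0261,.22],np.radians(3.8))
E
```

```text
lip x 0.5361612725643223 0.5616843189286684 0.5489227957464954 ymax -0.029812467275734875 prev 0.54925622199043 -0.030239066123302585
0.125 17 x [0.5427 0.5467 0.5515] ymax [-0.0333 -0.033 ]
0.14 64 x [0.5426 0.5474 0.5517] ymax [-0.0333 -0.033 ]
0.16 81 x [0.5423 0.5468 0.5518] ymax [-0.0333 -0.033 ]
0.18 134 x [0.5416 0.5474 0.5526] ymax [-0.0332 -0.0326]
zmin 0.13334875998557655
tcp 0.5493657536759319 -0.059318853507163746
tcp [ 0.5521 -0.0228  0.2231] jaw yaw deg 4.07 q6 -0.22
shift [ 0.0031 -0.0033 -0.0001] turn [ 0.0047  0.0041 -0.0019] rotated shift in new axes [ 0.0031 -0.0033 -0.0001]
```

Emit:
{"method": "play_rows", "body": {"plan": [[[0.0,-0.0034,0.0005],[0.005,0.004,-0.002]],[[0,0,0],[0,0,0]]]}}

```text
time: 16.85
tcp_pos: [0.5537, -0.0265, 0.2245]
eef_rot: [0.708, -0.023, 0.706, 0.023]
force: [0.5, 0.8, -1.4]
finger_gap: 0.109
```

```bash
python3 - <<'E'
from h import *
go([.5526,-.0262,.153],np.radians(3.8));print(Rt()[2]['force'])
E
```

```text
tcp [ 0.5537 -0.0265  0.2245] jaw yaw deg 3.76 q6 -0.22
shift [ 0.0715  0.0004 -0.0012] turn [-0.0007  0.0025  0.0009] rotated shift in new axes [ 0.0715  0.0004 -0.001 ]
[ 0.52112073  0.79071706 -1.43281855]
```

Now I lower in short steps to just above the lips (tcp about 0.205), then recheck.

Emit:
{"method": "play_rows", "body": {"plan": [[[0.01,0,-0.001],[0,0.002,0]],[[0.009,0,0],[0,0,0]],[[0,0,0],[0,0,0]]]}}

```text
time: 17.23
tcp_pos: [0.5527, -0.0269, 0.2042]
eef_rot: [0.707, -0.023, 0.707, 0.023]
force: [0.2, -0.8, -1.5]
finger_gap: 0.109
```

```bash
python3 - <<'E'
from h import *
go([.5526,-.0262,.153],np.radians(3.8));print(Rt()[2]['force'])
E
```

```text
tcp [ 0.5527 -0.0269  0.2042] jaw yaw deg 3.73 q6 -0.22
shift [ 0.0512  0.0007 -0.0001] turn [-0.0012  0.0004  0.0008] rotated shift in new axes [ 0.0512  0.0007 -0.0001]
[ 0.17140753 -0.79582973 -1.53542989]
```

Emit:
{"method": "play_rows", "body": {"plan": [[[0.006,0.0007,0],[0,0,0]],[[0.006,0,0],[0,0,0]],[[0,0,0],[0,0,0]]]}}

```text
time: 17.6
tcp_pos: [0.5525, -0.026, 0.191]
eef_rot: [0.707, -0.023, 0.707, 0.023]
force: [0.4, -0.2, -1.5]
finger_gap: 0.111
```

```bash
python3 - <<'E'
from h import *
go([.5526,-.0262,.153],np.radians(3.8));print(Rt()[2]['force'],Rt()[2]['torque'])
E
```

```text
tcp [ 0.5525 -0.026   0.191 ] jaw yaw deg 3.73 q6 -0.21
shift [ 0.038  -0.0001  0.0001] turn [-0.0011 -0.0002  0.0006] rotated shift in new axes [ 0.038  -0.0002  0.0001]
[ 0.43742492 -0.20401653 -1.50376742] [0.0043856  0.01362867 0.05033116]
```

Emit:
{"method": "play_rows", "body": {"plan": [[[0.006,0,0],[0,0,0]],[[0.006,0,0],[0,0,0]],[[0.006,0,0],[0,0,0]],[[0,0,0],[0,0,0]]]}}

```text
time: 18.1
tcp_pos: [0.5525, -0.0261, 0.1718]
eef_rot: [0.707, -0.023, 0.707, 0.023]
force: [0.1, 0.6, -1.5]
finger_gap: 0.106
```

```bash
python3 - <<'E'
from h import *
go([.5526,-.0262,.153],np.radians(3.8));print(Rt()[2]['force'],Rt()[2]['torque'])
E
```

```text
tcp [ 0.5525 -0.0261  0.1718] jaw yaw deg 3.74 q6 -0.21
shift [ 0.0188 -0.0001  0.0001] turn [-0.0011 -0.0001  0.0008] rotated shift in new axes [ 0.0188 -0.0001  0.0001]
[ 0.06599509  0.57332994 -1.54128402] [ 0.00538752 -0.07171197  0.00791078]
```

Emit:
{"method": "play_rows", "body": {"plan": [[[0.006,0,0],[0,0,0]],[[0.006,0,0],[0,0,0]],[[0.005,0,0],[0,0,0]],[[0,0,0],[0,0,0]],[[0,0,0],[0,0,0]]]}}

```text
time: 18.73
tcp_pos: [0.5527, -0.0261, 0.1537]
eef_rot: [0.707, -0.023, 0.707, 0.023]
force: [0.2, 0.2, -1.3]
finger_gap: 0.111
```

```bash
python3 - <<'E'
from h import *
go([.5526,-.0262,.153],np.radians(3.8));print(Rt()[2]['force'],Rt()[2]['torque'],abs(Rt()[2]['qvel']).max())
im,d,C=cap('wrist');P=cloud(d,C);b=cap('side');a=cap('scene')
H=cv2.cvtColor(im,cv2.COLOR_RGB2HSV)
# white line: greyish on the carrier near slot x, above lips
g=P[(H[...,1]<60)&(H[...,2]>110)];g=g[(abs(g[:,0]-.554)<.012)&(abs(g[:,1]+.03)<.04)&(g[:,2]>.095)];print('grey z pts',len(g),np.percentile(g[:,2],[5,50,95]) if len(g) else '')
A=a[0];HA=cv2.cvtColor(A,cv2.COLOR_RGB2HSV);PA=cloud(a[1],a[2]);o=PA[(cv2.inRange(HA,(4,140,120),(16,255,255))>0)];o=o[(abs(o[:,0]-.5)<.08)&(abs(o[:,1]+.29)<.06)];print('grip',np.median(o,0))
f=lambda x:cv2.resize(x,(400,300),interpolation=cv2.INTER_CUBIC)
save('fin',np.vstack([np.hstack([f(im[100:250,170:370]),f(b[0][145:190,240:300])]),np.hstack([f(b[0]),f(A[165:210,215:275])])]))
E
```

```text
tcp [ 0.5527 -0.0261  0.1537] jaw yaw deg 3.74 q6 -0.21
shift [ 0.0007 -0.0001 -0.0001] turn [-0.0011  0.0002  0.0008] rotated shift in new axes [ 0.0007 -0.0001 -0.0001]
[ 0.21878751  0.20600664 -1.33304038] [-0.03640386  0.01734877 -0.00581811] 0.004656984507916384
grey z pts 449 [0.10854039 0.10950613 0.1107622 ]
grip [ 0.52867345 -0.2940559   0.05878267]
```

View pics/fin.png

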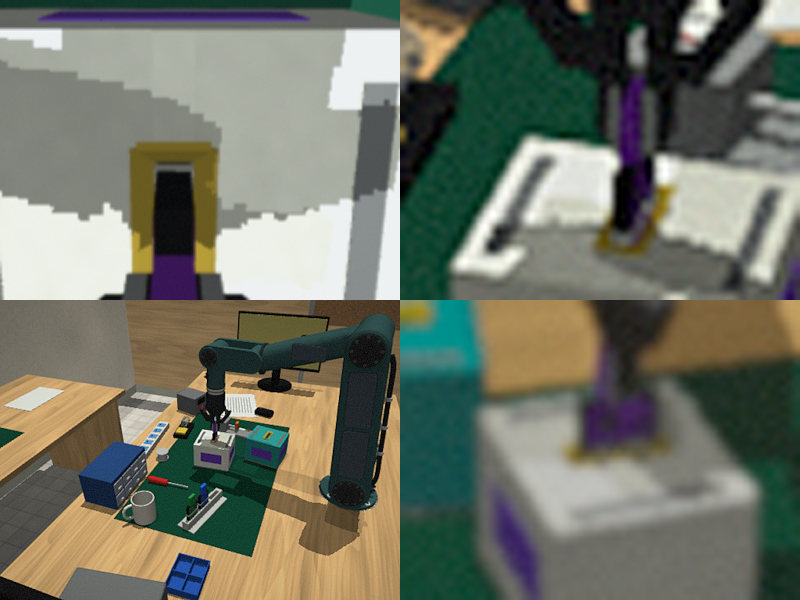

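The picture shows the white line at the lip level, at (175,167) of the first crop, and the carrier centred in the slot. I do one depth check on the line and hand in.

```bash
python3 - <<'E'
from h import *
im,d,C=cap('wrist');P=cloud(d,C)
for v in range(176,194,2): print(v,im[v,257],P[v,257].round(4))
print(manip.sign_off())
E
```

```text
176 [96 84 29] [0.5504 0.0033 0.114 ]
178 [96 83 28] [0.5505 0.0015 0.112 ]
180 [82 72 26] [5.506e-01 2.000e-04 1.115e-01]
182 [75 77 72] [ 0.5507 -0.0011  0.1114]
184 [90 93 87] [ 5.506e-01 -4.000e-04  1.179e-01]
186 [23 24 24] [ 0.5507 -0.0011  0.1196]
188 [11 12 13] [ 0.5507 -0.0011  0.1233]
190 [10  9 11] [ 0.5507 -0.0013  0.1263]
192 [12 12 13] [ 0.5507 -0.0014  0.1295]
the job is handed in; nothing more can be done
None
```

The job is handed in: the timer is set and home again, and the purple carrier hangs from the gripper in the UV box slot with its white line at the lip top.

- **Timer:** I gripped the orange grip and pulled it about 40 mm. The pointer was seen on the green band, and I held it there for over 1 s. After release the grip was measured back at its home position to within a few mm of camera noise. The last picture gave the same result.
- **Carrier:** Purple came out of the rack while blue and green stayed in it. I lowered it upright into the white-sided, yellow-lipped box, not the turquoise look-alike.
- **Last checks:**
  - The white line spans about z 0.111 to 0.118, against the lip top at 0.115.
  - The tool stands within 1 mm of the planned centre, and the jaws are within about 0.1° of the slot's measured direction.
  - The force on the tool was only the carrier's weight, about 1.4 N, and the arm was at rest.
- **Disagreements:** The depth scatter left the line height uncertain by 2 to 3 mm, which is inside the 8 mm tolerance. The camera calls let the arm drift a few mm on the way, and I corrected this before the carrier entered the slot.

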